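# Fit the carrier sleeve on the microscope's accessory post

### The job

First lift the blue end cap off the accessory post and leave it in the white tray. Then take the orange carrier sleeve from its sloped rest, stand it upright on the green pad and let go; take it again from above and slide it down the post, past the sprung balls, until they click into its groove and it sits fully home on the shoulder. Do not let the sleeve drop down the post, and leave everything else on the bench where it is.

Things in the scene. Friction and masses are not known exactly. Their poses are not given: they have to be found in the camera images.
- stand: fixed stand: white base 100 x 120 x 18 mm; on it a dark round shoulder, 40 mm across, from 18 to 40 mm above the bench; on that an upright steel post 24 mm in diameter. Two sprung brass balls stand 4.5 mm out of opposite sides of the post (local +y, -y), centred 56 mm above the bench. Origin on the bench, on the post's axis; z up
- post_top (a point): centre of the post's top end, 130 mm above the bench; the post's last 8 mm taper from 24 to 14 mm diameter
- detent_a (a joint): how far the ball on the stand's +y side is pushed in (m): 0 fully out, 0.005 at most; about 0.003 while the sleeve's plain bore rubs over it. Pushing the sleeve's mouth over both balls takes roughly 10 to 22 N; then it slides with 4 to 9 N until its groove meets the balls and they snap out (near 0) as its lower end reaches the shoulder
- detent_b (a joint): the same for the ball on the stand's -y side
- cap_mid (a point): centre of the blue end cap, an upside-down cup 44 mm in diameter and 60 mm tall, 80 g. It sits loosely over the post's top (bore 29 mm across, 30 mm deep), its centre 130 mm above the bench; lift it straight up. z along its axis, up at the start
- tray: fixed white open tray, 150 x 140 mm (x, y) and 35 mm high, 4 mm walls and floor about 4 mm thick. Origin under its middle on the bench
- sleeve_mid (a point): centre of the orange carrier sleeve: square block 48 x 48 mm, 80 mm long, 27 mm round bore right through, 0.2 to 0.45 kg. z along the bore, x and y square to its flat sides. Both ends alike: chamfered mouth, and a groove inside 16 mm from the end (black line outside). It starts on the rest, z pointing up the slope. On the post, either end down, it is home with its centre 80 mm above the bench
- rest: fixed grey sloped rest, 110 mm long, 70 mm wide, rising 30 degrees towards its own +x, with a 14 mm lip at the low end against which the sleeve lies. Its upper edge is about 70 mm above the bench; nothing stands beside the sleeve. Origin on the bench under its middle; the lying sleeve's centre is about 55 mm above the bench
- pad_top (a point): centre of the top face of the fixed green square pad, 110 x 110 mm and 4 mm thick, on the bench; x, y along its edges, z up
- amber_jar: bystander, leave alone: brown jar, 64 mm across, 110 mm tall; origin under its middle
- lens_can: bystander, leave alone: metal lens canister, 52 mm across, 80 mm tall; origin under its middle
- slide_box: bystander, leave alone: yellow slide box, 65 x 110 x 35 mm; origin under its middle
- dish: bystander, leave alone: shallow glass dish, 90 mm across, 18 mm high; origin under its middle
- mug: bystander, leave alone: white mug, 76 mm across, 90 mm high; origin under its middle
- wash_bottle: bystander, leave alone: white bottle with a red cap, 66 mm across, 170 mm tall; origin under its middle
- driver: bystander, leave alone: screwdriver with a red handle lying on the bench, about 200 mm long
Things that resemble listed ones, but are neither listed nor needed, are in the scene too. Of the things shaped like the part that bears cap_mid, the blue one is meant. What is shaped like the stand but turquoise is not meant.

How it is judged (in metres and radians):
On the way, in this order (a step that is already met when the one before it is completed fails the run):
1. the blue cap has been let go in the tray (x of cap_mid in the frame of tray between -0.06 and 0.06 m and y of cap_mid in the frame of tray between -0.055 and 0.055 m and z of cap_mid in the frame of tray below 0.045 m and contact force between cap and the fingers below 0.2 N and linear speed of cap below 0.03 m/s), for 0.2 s.
2. the sleeve stands upright on the green pad, let go (angle between the z axis of sleeve_mid and the z axis of stand, either way round below 0.08 rad and x of sleeve_mid in the frame of pad_top between -0.05 and 0.05 m and y of sleeve_mid in the frame of pad_top between -0.05 and 0.05 m and z of sleeve_mid in the frame of pad_top below 0.044 m and contact force between sleeve and the fingers below 0.2 N and linear speed of sleeve below 0.03 m/s), for 0.2 s.
At the end, for the whole second after the job is handed in: Sleeve let go and still on the post: axis within 4 mm and 0.08 rad of the post's, centre 77 to 83 mm above the bench, both balls out in its groove (under 1.2 mm in). Cap let go and still in the tray: centre within 60 (x) and 55 mm (y) of its middle, under 45 mm above the bench (all of step 1 and horizontal distance between sleeve_mid and post_top below 0.004 m and z of sleeve_mid in the frame of stand between 0.077 and 0.083 m and angle between the z axis of sleeve_mid and the z axis of stand, either way round below 0.08 rad and value of joint each of detent_a, detent_b below 0.0012 m and linear speed of sleeve below 0.02 m/s and contact force between sleeve and the fingers below 0.2 N); the robot touches nothing.
It fails at once if a bystander is moved by more than 40 mm (distance of any of amber_jar, lens_can, slide_box, dish, mug, wash_bottle, driver from where it was at the start of the episode above 0.04 m).
It fails at once if the sleeve drops down the post (faster than 0.4 m/s on the post) (horizontal distance between sleeve_mid and post_top below 0.006 m and z of sleeve_mid in the frame of stand below 0.165 m and angle between the z axis of sleeve_mid and the z axis of stand, either way round below 0.08 rad and linear speed of sleeve above 0.4 m/s).
It also fails if it takes over 72 s, if anything falls off the work surface, if the arm or the gripper's body presses on something with over 40 N, if the wrist force passes 120 N, or if a joint passes its speed limit or range.

### The arm

A 6-joint arm with a two-finger parallel gripper is mounted at the origin on the work surface. World frame = base frame: x ahead of the robot, y to its left, z up, the work surface at z = 0. Lengths are in m, angles in degrees, forces in N, time in s.
With the tool pointing down it reaches from about 0.35 to 0.875 m from the base axis. Payload 4.2 kg.
Tool frame: the origin (TCP) lies at the very end of the fingers, on their centre line; the grasp point (between the pads) lies behind it (ctrl.hold_point_z is the z of the grasp point in the tool frame, in m); z points along the fingers, y is the line along which they close (so a half turn about z gives the same grasp; the last joint's range is limited). The gripper opens to 87 mm and grips with 3 to 60 N. Pads are 19 mm wide; open, the fingers measure 117 mm over their backs; the gripper's body (75 mm by 190 mm) begins 51 mm behind the grasp point.
Start: joints at [84.603, 22.042, 0.453, 0, -68.411, -14.817], TCP at [0.216, 0.586, 0.223] pointing down, gripper open.
Joint ranges: [-179.83, 179.83], [-69.29, 118.12], [-61.27, 80.66], [-181.25, 117.63], [-171.15, -9.14], [-177.46, 177.46]. Speed limits (degrees/s): [159.86, 159.86, 180, 180, 180, 180].

### API

Orientations are given as [roll, pitch, yaw] about the fixed x, y, z axes, in that order (R = Rz(yaw) Ry(pitch) Rx(roll)).
In Python, from plant import get_state, camera, ctrl, search_frame, landmark_of gives the robot as it stands. The module is installed in compiled form; this text tells all that it offers.
- The arm moves only by the tool apply_moves, never from a script. Its argument "plan" is a list of rows, each an object of numbers: "x", "y", "z": the shift along the tool's x, y, z in mm; "wx", "wy", "wz": the turn, a rotation vector about the tool's x, y, z in degrees; "jaw": the opening, from 0 (shut) to 1 (fully open). In form: [{"x": .., "y": .., "z": .., "wx": .., "wy": .., "wz": .., "jaw": ..}, ...]. A call has 1 to 20 rows; each row shifts and turns the commanded pose from where the row before left it, along the tool's axes as they then stand; what a row does not reach is not made up. A row lasts 1/8 s, in which the tool goes at most 62.5 mm and 10.7 degrees, less where a joint would pass 70% of its speed; a pose out of reach is approached as far as the arm can. A call is refused whole if a number of a shift passes 62.5 or a number of a turn 10.7, either way. A call with a gripper value outside its range is refused whole. The fingers move at their own pace and stop on an object; "force" is the grip in N (left out, the last holds). Time passes only in rows, so rows that do not move let the fingers close. It gives the time, the measured TCP pose, the force, the opening and the grip force at its end, in the units of the state.
- get_state(): the state, without advancing time (a new reading comes with each control period).
- camera(name): name is "scene" or "top" or "wrist"; returns a dict with "pixels" (400x640x3 uint8, red, green, blue), "fx", "fy", "cx", "cy" (pixels), "rvec" (rotation vector, rad) and "tvec" (3), from world to camera coordinates, as OpenCV has them. Camera axes: x right, y down, z forward; pixel columns grow to the right and rows downward; lengths in m; the calibration is good to about 2 mm. A picture is of the moment at which its call begins. There is no depth.
- ctrl.finish_job(): hands the job in; it is judged then, once.
Trained networks look in a picture, given as the dict that the camera call returned (one of the last four; its "shot" number tells which), for a name from the list of things; names that differ only in an ending like _2 or _b are one class to them, and where a whole thing is asked for, a point or a joint stands for the part that bears it (a point fixed in the world has none). Each returns a list of dicts, best first, with "p" (0 to 1); they miss things now and then, are a little off and sometimes report something else, mostly with a low value. They report only what shows in the picture. A call takes as long as a camera call. They do not tell look-alikes from the thing itself.
- search_frame(picture, thing): "uv" ([column, row] in pixels, amid what is visible of it).
- landmark_of(picture, thing): "uv" ([column, row] in pixels: a listed point, or the origin of a listed thing).
The state is a dict: "t": time; "qpos": joint angles; "qd": joint speeds; "tau": joint torques, N m; "ee_pos": TCP position; "tcp_rot": TCP orientation; "contact_force": force on the tool from outside, world axes, zero at the start; "ft_torque": the same for the moment, N m; "gripper_width": finger opening in m; "finger_force": force on a finger pad.
Only numpy, scipy, OpenCV 4.12 (cv2) and the standard library are available. Lean on these libraries where they do the work, as an engineer would, in place of code of your own. Each camera call takes 0.05 s, during which the arm holds its last target. There are 200 camera calls.

## Working session

There is one attempt and no reset: what is moved stays moved. The work goes in short steps, Python scripts to look and compute and a tool call to move; the robot and the scene stay as the last step left them, time stands still between calls to the robot, and variables do not carry over. Pictures are saved under pics/ and viewed, at most 12 in all, crops included, and the job is handed in when it is done.

Besides the shell and the picture viewer there is one more tool, called after "Emit:" as name([rows], argument=value, ...), one row to a line, values as JSON. apply_moves: Moves the arm, as the interface text tells. Its arguments: {"type":"object","properties":{"plan":{"type":"array"},"force":{"type":"number"}},"required":["plan"]}

```bash
mkdir -p pics; cat > h.py <<'E'
import numpy as np, cv2
from plant import get_state, camera, ctrl, search_frame, landmark_of
from scipy.spatial.transform import Rotation as R
def ray(c,uv):
    M=cv2.Rodrigues(np.array(c["rvec"],float))[0]; t=np.array(c["tvec"],float)
    d=M.T@np.array([(uv[0]-c["cx"])/c["fx"],(uv[1]-c["cy"])/c["fy"],1.0])
    return -M.T@t, d/np.linalg.norm(d)
def atz(c,uv,z):
    o,d=ray(c,uv); return o+d*(z-o[2])/d[2]
def tri(rs):
    A=0;b=0
    for o,d in rs:
        P=np.eye(3)-np.outer(d,d); A=A+P; b=b+P@o
    return np.linalg.solve(A,b)
def proj(c,p):
    q=cv2.Rodrigues(np.array(c["rvec"],float))[0]@np.array(p)+np.array(c["tvec"],float).ravel()
    return np.array([c["fx"]*q[0]/q[2]+c["cx"],c["fy"]*q[1]/q[2]+c["cy"]])
def save(c,n): cv2.imwrite("pics/"+n,cv2.cvtColor(c["pixels"],cv2.COLOR_RGB2BGR))
E
python3 - <<'E'
from h import *
print(get_state(), ctrl.hold_point_z)
np.set_printoptions(precision=3,suppress=True)
Z=dict(stand=0,post_top=.13,cap_mid=.13,tray=0,sleeve_mid=.055,rest=0,pad_top=.004,amber_jar=0,lens_can=0,slide_box=0,dish=0,mug=0,wash_bottle=0,driver=0.01)
for n in("scene","top"):
    c=camera(n); save(c,n+"0.png"); print(n,-cv2.Rodrigues(np.array(c["rvec"]))[0].T@np.array(c["tvec"]).ravel())
    for k,z in Z.items():
        print(k,[(np.round(d["uv"]).astype(int).tolist(),round(d["p"],2),atz(c,d["uv"],z)[:2].round(3).tolist()) for d in landmark_of(c,k) if d["p"]>.25])
a=cv2.imread("pics/scene0.png");b=cv2.imread("pics/top0.png")
E
```

```text
{'t': 0.0, 'qpos': array([ 8.46022042e+01,  2.20909286e+01,  3.80522028e-01, -2.98863342e-02,
       -6.84111613e+01, -1.48154321e+01]), 'qd': array([ 0.02382957,  0.00347164,  0.07364886, -0.02694642,  0.01398726,
        0.03658848]), 'tau': array([ 1.71238271e-04, -3.90663493e+01,  1.87403315e+01,  4.21980724e+00,
        1.09418490e-02, -1.79092840e-04]), 'ee_pos': array([0.21572826, 0.58594973, 0.22146059]), 'tcp_rot': array([ 1.79875371e+02, -4.24305933e-03, -2.02242492e+01]), 'contact_force': array([-0.1685364, -0.0552216, -0.8847563]), 'ft_torque': array([ 0.00358511, -0.00874744, -0.00559501]), 'finger_force': 0.0, 'gripper_width': 0.08697725101760584} -0.0187
scene [1.122 0.203 1.069]
stand [([363, 173], 0.86, [0.371, 0.081]), ([361, 232], 0.56, [0.572, 0.133])]
post_top [([359, 212], 0.88, [0.585, 0.12]), ([370, 151], 0.58, [0.383, 0.092])]
cap_mid [([406, 236], 0.83, [0.615, 0.25]), ([363, 207], 0.78, [0.569, 0.126]), ([327, 199], 0.57, [0.575, 0.029])]
tray [([443, 211], 0.97, [0.428, 0.344]), ([246, 158], 0.43, [0.435, -0.294])]
sleeve_mid [([241, 141], 0.93, [0.416, -0
[... 554 characters left out ...]
 ([288, 215], 0.56, [0.564, 0.116])]
post_top [([282, 206], 0.66, [0.586, 0.122]), ([292, 271], 0.57, [0.367, 0.092])]
cap_mid [([247, 214], 0.67, [0.563, 0.243]), ([281, 210], 0.47, [0.574, 0.129]), ([322, 228], 0.46, [0.511, -0.01])]
tray []
sleeve_mid [([406, 256], 0.92, [0.407, -0.309])]
rest [([399, 248], 0.76, [0.433, -0.297])]
pad_top [([355, 206], 0.81, [0.596, -0.137])]
amber_jar []
lens_can [([291, 160], 0.54, [0.775, 0.104]), ([241, 192], 0.49, [0.655, 0.293])]
slide_box [([451, 210], 0.56, [0.574, -0.496])]
dish [([289, 160], 0.65, [0.773, 0.112])]
mug [([265, 169], 0.55, [0.743, 0.201])]
wash_bottle [([184, 217], 0.67, [0.562, 0.51])]
driver [([343, 161], 0.67, [0.766, -0.095])]
```

View pics/scene0.png

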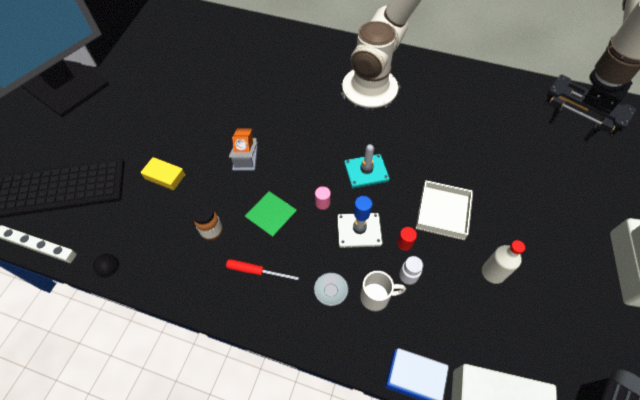

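View pics/top0.png

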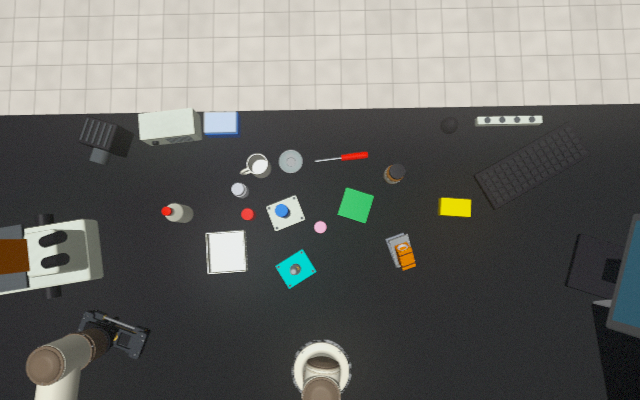

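```bash
python3 - <<'E'
from h import *
a=cv2.imread("pics/scene0.png");b=cv2.imread("pics/top0.png")
z=lambda i,x,y,w=50:cv2.resize(i[y-w//2:y+w//2,x-w//2:x+w//2],(390,290) if 0 else (290,290),interpolation=cv2.INTER_CUBIC)
cv2.imwrite("pics/crop0.png",np.vstack([np.hstack([z(a,243,150),z(a,361,220,70)]),np.hstack([z(b,401,250),z(b,285,212,60)])]))
cs={}
for n in("scene","top"):
    c=camera(n); cs[n]=c
    hsv=cv2.cvtColor(c["pixels"],cv2.COLOR_RGB2HSV); H,S,V=cv2.split(hsv)
    for k,m in dict(blue=(H>105)&(H<128)&(S>150)&(V>60),green=(H>50)&(H<75)&(S>120)&(V>60),orange=(H>5)&(H<16)&(S>170)&(V>100)).items():
        cc,_,st,ce=cv2.connectedComponentsWithStats(m.astype(np.uint8))
        for i in range(1,cc):
            if 50<st[i,4]<1500 and 150<ce[i][0]<460 and 120<ce[i][1]<330:
                cn=cv2.findContours((_==i).astype(np.uint8),0,1)[0][0]; bx=cv2.boxPoints(cv2.minAreaRect(cn))
                print(n,k,ce[i].round(1),st[i],atz(c,ce[i],dict(blue=.13,green=.004,orange=.055)[k])[:2].round(4),[atz(c,p,.004)[:2].round(3).tolist() for p in bx] if k=="green" else "")
                cs[n,k]=ray(c,ce[i])
for k in("blue","green","orange"): print(k,tri([cs["scene",k],cs["top",k]]))
E
```

```text
scene blue [362.5 207.1] [354 195  19  26 373] [0.5689 0.124 ] 
scene green [270.3 213.2] [ 245  191   52   46 1296] [ 0.6022 -0.1385] [[0.636, -0.21], [0.513, -0.175], [0.566, -0.068], [0.683, -0.106]]
scene orange [241.6 137.2] [232 128  20  24 262] [ 0.4017 -0.3135] 
scene orange [207.3 223.2] [195 213  21  16  81] [ 0.7127 -0.2751] 
top green [355.4 204.8] [337 187  37  37 892] [ 0.5987 -0.1384] [[0.564, -0.067], [0.67, -0.103], [0.634, -0.21], [0.528, -0.174]]Traceback (most recent call last):
  File "<stdin>", line 16, in <module>
KeyError: ('top', 'blue')
```

View pics/crop0.png

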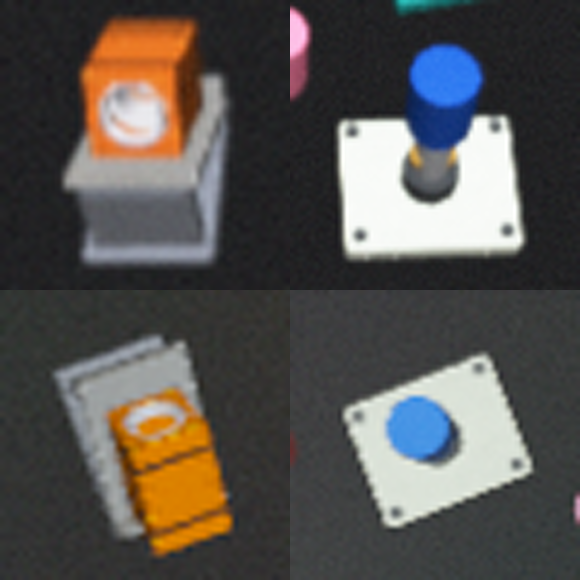

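```bash
cat >> h.py <<'E'
def plan(p,rpy,n,start=None,q=1):
    s=get_state()
    p0,r0=start if start else (s["ee_pos"],s["tcp_rot"])
    R0=R.from_euler("xyz",r0,degrees=True); w=(R0.inv()*R.from_euler("xyz",rpy,degrees=True)).as_rotvec()/n
    S=sum(R.from_rotvec(k*w).as_matrix() for k in range(n))
    d=np.linalg.solve(S,R0.inv().apply(np.array(p)-p0))
    print("n",n,"d mm",(d*1000).round(q),"w deg",np.degrees(w).round(2))
E
python3 - <<'E'
from h import *
plan([.571,.123,.27],[180,0,-20],12)
E
```

```text
n 12 d mm [41.1 26.1 -4. ] w deg [-0.    0.   -0.02]
```

Cap look-alikes in the scene picture are blue (363,207) on the white stand, red (407,236) and pink (323,199); I take the blue one. The stands are white (361,232) and turquoise (367,170); I take the white one. The crop confirms the blue cap on the white stand with brass balls. It also shows the sleeve on the rest at (241,141), with its bore at the high end facing +x, and the pad at (270,213).

Emit:
apply_moves([
  {"x": 41,"y": 26,"z": -4,"jaw": 1},
  {"x": 41,"y": 26,"z": -4,"jaw": 1},
  {"x": 41,"y": 26,"z": -4,"jaw": 1},
  {"x": 41,"y": 26,"z": -4,"jaw": 1},
  {"x": 41,"y": 26,"z": -4,"jaw": 1},
  {"x": 41,"y": 26,"z": -4,"jaw": 1},
  {"x": 41,"y": 26,"z": -4,"jaw": 1},
  {"x": 41,"y": 26,"z": -4,"jaw": 1},
  {"x": 41,"y": 26,"z": -4,"jaw": 1},
  {"x": 41,"y": 26,"z": -4,"jaw": 1},
  {"x": 41,"y": 26,"z": -4,"jaw": 1},
  {"x": 41,"y": 26,"z": -4,"jaw": 1},
  {"x": 0,"y": 0,"z": 0,"jaw": 1},
  {"x": 0,"y": 0,"z": 0,"jaw": 1},
])

```text
invalid input
```

```bash
python3 - <<'E'
from h import *
np.set_printoptions(precision=4,suppress=True)
s=get_state(); print(s["ee_pos"],s["tcp_rot"],s["qpos"],s["contact_force"])
c=camera("wrist"); save(c,"w1.png")
o,_=ray(c,[0,0]); print("cam",o)
for k,z in dict(cap_mid=.13,post_top=.13,stand=0).items(): print(k,[(np.round(d["uv"],1),round(d["p"],2),atz(c,d["uv"],z)[:2]) for d in landmark_of(c,k)])
H,S,V=cv2.split(cv2.cvtColor(c["pixels"],cv2.COLOR_RGB2HSV))
m=((H>100)&(H<130)&(S>130)&(V>50)).astype(np.uint8); n,l,st,ce=cv2.connectedComponentsWithStats(m)
for i in range(1,n):
    if st[i,4]>300: print(st[i],ce[i],atz(c,ce[i],.16))
# cap as seen from scene+top too
cs=[]
for nm in("scene","top"):
    c2=camera(nm)
E
```

```text
[0.2159 0.5865 0.2226] [-179.9967    0.0005  -20.2157] [ 84.6027  22.04     0.4522   0.0004 -68.4088 -14.8185] [-0.6145 -0.6272  0.329 ]
cam [0.2945 0.5563 0.3851]
cap_mid []
post_top []
stand []
```

View pics/w1.png

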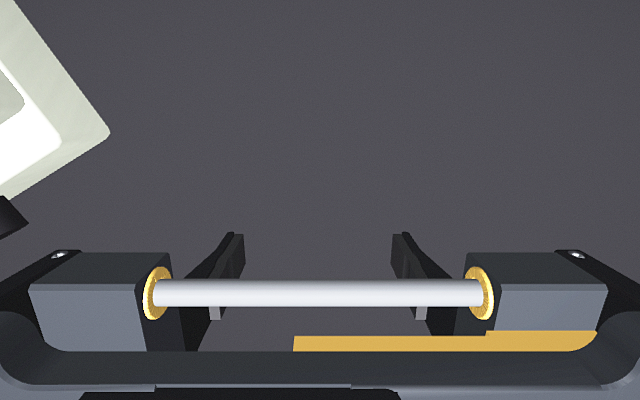

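The arm did not move because the plan was refused; the picture shows only the fingers and bare bench. I'll send all the keys this time.

Emit:
apply_moves([
  {"x": 41,"y": 26,"z": -4,"wx": 0,"wy": 0,"wz": 0,"jaw": 1},
  {"x": 41,"y": 26,"z": -4,"wx": 0,"wy": 0,"wz": 0,"jaw": 1},
  {"x": 41,"y": 26,"z": -4,"wx": 0,"wy": 0,"wz": 0,"jaw": 1},
  {"x": 41,"y": 26,"z": -4,"wx": 0,"wy": 0,"wz": 0,"jaw": 1},
  {"x": 41,"y": 26,"z": -4,"wx": 0,"wy": 0,"wz": 0,"jaw": 1},
  {"x": 41,"y": 26,"z": -4,"wx": 0,"wy": 0,"wz": 0,"jaw": 1},
  {"x": 41,"y": 26,"z": -4,"wx": 0,"wy": 0,"wz": 0,"jaw": 1},
  {"x": 41,"y": 26,"z": -4,"wx": 0,"wy": 0,"wz": 0,"jaw": 1},
  {"x": 41,"y": 26,"z": -4,"wx": 0,"wy": 0,"wz": 0,"jaw": 1},
  {"x": 41,"y": 26,"z": -4,"wx": 0,"wy": 0,"wz": 0,"jaw": 1},
  {"x": 41,"y": 26,"z": -4,"wx": 0,"wy": 0,"wz": 0,"jaw": 1},
  {"x": 41,"y": 26,"z": -4,"wx": 0,"wy": 0,"wz": 0,"jaw": 1},
  {"x": 0,"y": 0,"z": 0,"wx": 0,"wy": 0,"wz": 0,"jaw": 1},
  {"x": 0,"y": 0,"z": 0,"wx": 0,"wy": 0,"wz": 0,"jaw": 1},
])

```text
t: 3.65
ee_pos: [0.5695, 0.1238, 0.2703]
tcp_rot: [180.0, 0.0, -20.2]
contact_force: [-0.2, 0.3, -0.5]
gripper_width: 0.0873
finger_force: 0.0
```

```bash
cat > look.py <<'E'
from h import *
np.set_printoptions(precision=4,suppress=True)
def blue(c,z=.16):
    H,S,V=cv2.split(cv2.cvtColor(c["pixels"],cv2.COLOR_RGB2HSV))
    m=((H>100)&(H<130)&(S>130)&(V>50)).astype(np.uint8); n,l,st,ce=cv2.connectedComponentsWithStats(m)
    for i in range(1,n):
        if st[i,4]>200: print("blue",st[i],ce[i],atz(c,ce[i],z))
E
python3 - <<'E'
from look import *
s=get_state(); print(s["qpos"])
c=camera("wrist"); save(c,"w2.png")
for k,z in dict(cap_mid=.13,post_top=.13,stand=0).items(): print(k,[(np.round(d["uv"],1),round(d["p"],2),atz(c,d["uv"],z)[:2]) for d in landmark_of(c,k)])
blue(c)
E
```

```text
[ 28.1636  16.2609  -1.137   -0.0224 -72.6343  41.6013]
cap_mid [(array([227.3, 198.4]), 0.79, array([0.5869, 0.2165])), (array([418.5, 167.9]), 0.65, array([0.5494, 0.0204])), (array([314.3, 183.9]), 0.59, array([0.5702, 0.1255])), (array([626.9, 145. ]), 0.56, array([ 0.5005, -0.1796]))]
post_top [(array([403.9, 328.8]), 0.79, array([0.3611, 0.0869])), (array([185.3, 140.4]), 0.73, array([0.6559, 0.2294]))]
stand [(array([380.4, 269.3]), 0.62, array([0.3652, 0.0887])), (array([314.2, 157. ]), 0.58, array([0.5742, 0.1254]))]
blue [  0   0  58  21 742] [20.3437  7.5485] [0.792  0.2886 0.16  ]
blue [ 292  157   47   55 2003] [314.6565 184.7584] [0.577  0.1223 0.16  ]
```

View pics/w2.png

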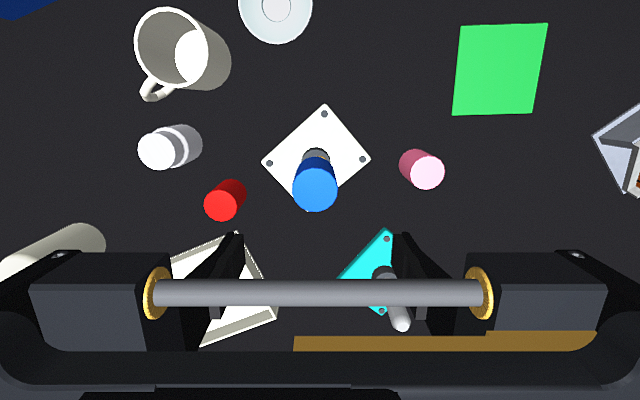

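The blue cap sits at (314,184) in the wrist picture, centred on the white stand, at about (0.571, 0.1245). Red (225,200), pink (422,170) and the turquoise stand are clear of the fingers.

Emit:
apply_moves([
  {"x": 1,"y": -1,"z": 37,"wx": 0,"wy": 0,"wz": 0,"jaw": 1},
  {"x": 0,"y": 0,"z": 37,"wx": 0,"wy": 0,"wz": 0,"jaw": 1},
  {"x": 0,"y": 0,"z": 37,"wx": 0,"wy": 0,"wz": 0,"jaw": 1},
  {"x": 0,"y": 0,"z": 37,"wx": 0,"wy": 0,"wz": 0,"jaw": 1},
  {"x": 0,"y": 0,"z": 0,"wx": 0,"wy": 0,"wz": 0,"jaw": 0.4},
  {"x": 0,"y": 0,"z": 0,"wx": 0,"wy": 0,"wz": 0,"jaw": 0.4},
  {"x": 0,"y": 0,"z": 0,"wx": 0,"wy": 0,"wz": 0,"jaw": 0.4},
  {"x": 0,"y": 0,"z": 0,"wx": 0,"wy": 0,"wz": 0,"jaw": 0.4},
  {"x": 0,"y": 0,"z": 0,"wx": 0,"wy": 0,"wz": 0,"jaw": 0.4},
], force=15)

```text
t: 4.97
ee_pos: [0.5714, 0.1245, 0.1233]
tcp_rot: [-179.9, -0.1, -20.2]
contact_force: [-0.6, 1.1, -0.7]
gripper_width: 0.0451
finger_force: 0.4
```

Emit:
apply_moves([
  {"x": 0,"y": 0,"z": 0,"wx": 0,"wy": 0,"wz": 0,"jaw": 0.4},
  {"x": 0,"y": 0,"z": 0,"wx": 0,"wy": 0,"wz": 0,"jaw": 0.4},
  {"x": 0,"y": 0,"z": -20,"wx": 0,"wy": 0,"wz": 0,"jaw": 0.4},
  {"x": 0,"y": 0,"z": -40,"wx": 0,"wy": 0,"wz": 0,"jaw": 0.4},
  {"x": 0,"y": 0,"z": -30,"wx": 0,"wy": 0,"wz": 0,"jaw": 0.4},
  {"x": 0,"y": 0,"z": 0,"wx": 0,"wy": 0,"wz": 0,"jaw": 0.4},
])

```text
t: 5.72
ee_pos: [0.5723, 0.1247, 0.2148]
tcp_rot: [-179.8, -0.2, -20.2]
contact_force: [0.3, 0.4, -0.4]
gripper_width: 0.0438
finger_force: 15.0
```

```bash
python3 - <<'E'
from look import *
for nm in("scene","top"):
    c=camera(nm)
    print(nm,[(d["uv"],d["p"],atz(c,d["uv"],0)) for d in landmark_of(c,"tray")][:2])
    H,S,V=cv2.split(cv2.cvtColor(c["pixels"],cv2.COLOR_RGB2HSV)); m=((S<50)&(V>140)).astype(np.uint8)
    u,v=proj(c,[.428,.34,.02]); n,l,st,ce=cv2.connectedComponentsWithStats(m)
    i=l[int(v),int(u)]; 
    cn=max(cv2.findContours((l==i).astype(np.uint8),0,1)[0],key=len); r=cv2.minAreaRect(cn)
    print(i,st[i],r,[atz(c,p,.035)[:2].round(3).tolist() for p in cv2.boxPoints(r)], atz(c,r[0],.035))
    blue(c,.19)
plan([.43,.34,.19],[180,0,0],8)
E
```

```text
scene [([444.1, 209.4], 0.88, array([0.422 , 0.3453, 0.    ]))]
15 [ 416  180   57   60 2431] ((445.8059387207031, 209.89260864257812), (53.1923828125, 50.00593948364258), 12.26477336883545) [[0.534, 0.273], [0.361, 0.268], [0.351, 0.422], [0.522, 0.417]] [0.445  0.3456 0.035 ]
blue [   0    0   92   87 4431] [35.7269 33.1013] [ 0.312  -1.0691  0.19  ]
blue [355 180  17  24 301] [362.4884 192.5515] [0.5637 0.1175 0.19  ]
blue [  0 260  55  32 572] [ 29.6154 275.8619] [ 1.0153 -0.527   0.19  ]
blue [385 348  48  52 372] [400.6156 383.6156] [0.9658 0.31   0.19  ]
top [([229.8, 249.8], 0.94, array([0.437 , 0.3353, 0.    ])), ([451.7, 207.3], 0.52, array([ 0.5841, -0.4997,  0.    ]))]
6 [ 174  183   90  156 6273] ((231.84957885742188, 258.25665283203125), (136.36578369140625, 90.13706970214844), 67.2490234375) [[0.577, 0.572], [0.702, 0.264], [0.242, 0.072], [0.123, 0.372]] [0.4073 0.3188 0.035 ]
n 8 d mm [-22.6 -23.1   2.6] w deg [ 0.01  0.02 -2.53]
```

Emit:
apply_moves([
  {"x": -22.6,"y": -23.1,"z": 2.6,"wx": 0,"wy": 0,"wz": -2.5,"jaw": 0.4},
  {"x": -22.6,"y": -23.1,"z": 2.6,"wx": 0,"wy": 0,"wz": -2.5,"jaw": 0.4},
  {"x": -22.6,"y": -23.1,"z": 2.6,"wx": 0,"wy": 0,"wz": -2.5,"jaw": 0.4},
  {"x": -22.6,"y": -23.1,"z": 2.6,"wx": 0,"wy": 0,"wz": -2.5,"jaw": 0.4},
  {"x": -22.6,"y": -23.1,"z": 2.6,"wx": 0,"wy": 0,"wz": -2.5,"jaw": 0.4},
  {"x": -22.6,"y": -23.1,"z": 2.6,"wx": 0,"wy": 0,"wz": -2.5,"jaw": 0.4},
  {"x": -22.6,"y": -23.1,"z": 2.6,"wx": 0,"wy": 0,"wz": -2.5,"jaw": 0.4},
  {"x": -22.6,"y": -23.1,"z": 2.6,"wx": 0,"wy": 0,"wz": -2.5,"jaw": 0.4},
  {"x": 0,"y": 0,"z": 45,"wx": 0,"wy": 0,"wz": 0,"jaw": 0.4},
  {"x": 0,"y": 0,"z": 45,"wx": 0,"wy": 0,"wz": 0,"jaw": 0.4},
  {"x": 0,"y": 0,"z": 45,"wx": 0,"wy": 0,"wz": 0,"jaw": 0.4},
  {"x": 0,"y": 0,"z": 16,"wx": 0,"wy": 0,"wz": 0,"jaw": 0.4},
  {"x": 0,"y": 0,"z": 5,"wx": 0,"wy": 0,"wz": 0,"jaw": 0.4},
  {"x": 0,"y": 0,"z": 0,"wx": 0,"wy": 0,"wz": 0,"jaw": 0.4},
])

```text
t: 7.68
ee_pos: [0.432, 0.341, 0.0366]
tcp_rot: [-179.9, -0.1, -0.2]
contact_force: [-0.3, -0.4, -0.3]
gripper_width: 0.044
finger_force: 15.0
```

Emit:
apply_moves([
  {"x": 0,"y": 0,"z": 6,"wx": 0,"wy": 0,"wz": 0,"jaw": 0.4},
  {"x": 0,"y": 0,"z": 2,"wx": 0,"wy": 0,"wz": 0,"jaw": 0.4},
  {"x": 0,"y": 0,"z": 0,"wx": 0,"wy": 0,"wz": 0,"jaw": 0.75},
  {"x": 0,"y": 0,"z": 0,"wx": 0,"wy": 0,"wz": 0,"jaw": 0.75},
  {"x": 0,"y": 0,"z": 0,"wx": 0,"wy": 0,"wz": 0,"jaw": 0.75},
  {"x": 0,"y": 0,"z": 0,"wx": 0,"wy": 0,"wz": 0,"jaw": 0.75},
  {"x": 0,"y": 0,"z": 0,"wx": 0,"wy": 0,"wz": 0,"jaw": 0.75},
  {"x": 0,"y": 0,"z": -40,"wx": 0,"wy": 0,"wz": 0,"jaw": 0.75},
  {"x": 0,"y": 0,"z": -60,"wx": 0,"wy": 0,"wz": 0,"jaw": 1},
  {"x": 0,"y": 0,"z": -60,"wx": 0,"wy": 0,"wz": 0,"jaw": 1},
  {"x": 0,"y": 0,"z": -60,"wx": 0,"wy": 0,"wz": 0,"jaw": 1},
  {"x": 0,"y": 0,"z": 0,"wx": 0,"wy": 0,"wz": 0,"jaw": 1},
])

```text
t: 9.18
ee_pos: [0.4334, 0.3423, 0.2539]
tcp_rot: [-179.5, -0.5, -0.2]
contact_force: [-0.6, 0.9, -0.8]
gripper_width: 0.0865
finger_force: 0.0
```

```bash
python3 - <<'E'
from look import *
s=get_state(); print(s["ee_pos"],s["qpos"])
cs=[]
for nm in("top","scene"):
    c=camera(nm); blue(c,.034); cs.append(c)
    print([(d["uv"],d["p"]) for d in landmark_of(c,"sleeve_mid")][:2])
# pure wrist: post position now bare
c=cs[0]
# rest/sleeve hypothesis overlay
a=np.radians(16.5)
u=np.array([np.cos(a),np.sin(a),0]); ez=np.array([0,0,1]); z=np.cos(np.pi/6)*u+.5*ez; n=-.5*u+np.cos(np.pi/6)*ez; y=np.cross(n,u)*0+np.array([-np.sin(a),np.cos(a),0])
rs=[]
m=[ray(c,landmark_of(c,"sleeve_mid")[0]["uv"]) for c in cs]; P=tri(m); print("sleeve",P)
P[2]=.055
out=[]
for c,(x0,y0) in zip(cs,((401,250),(243,150))):
    im=cv2.resize(cv2.cvtColor(c["pixels"],cv2.COLOR_RGB2BGR)[y0-25:y0+25,x0-25:x0+25],(400,400),interpolation=cv2.INTER_CUBIC)
    C={ (i,j,k):(proj(c,P+i*.024*n+j*.024*y+k*.04*z)-[x0-25,y0-25])*8 for i in(-1,1) for j in(-1,1) for k in(-1,1)}
    for p in C:
        for q in C:
            if sum(abs(np.subtract(p,q)))==2: cv2.line(im,tuple(C[p].astype(int).tolist()),tuple(C[q].astype(int).tolist()),(255,255,0) ,1)
    out.append(im)
cv2.imwrite("pics/sl.png",np.hstack(out))
E
```

```text
[0.4334 0.3423 0.2539] [ 55.1765  13.3395  -7.5179   0.0963 -68.4129  34.6056]
[([404.9, 254.4], 0.83), ([343.3, 157.3], 0.55)]
blue [   0    0   92   87 4369] [35.7269 33.2145] [ 0.1688 -1.2946  0.034 ]
blue [436 196  18  21 265] [444.6226 205.6151] [0.4312 0.34   0.034 ]
blue [  0 260  55  32 570] [ 29.6386 275.8895] [ 0.9964 -0.6565  0.034 ]
blue [385 348  48  52 370] [400.7432 383.6973] [0.9382 0.3293 0.034 ]
[([244.1, 140.3], 0.75)]
sleeve [ 0.4128 -0.303   0.057 ]
```

View pics/sl.png

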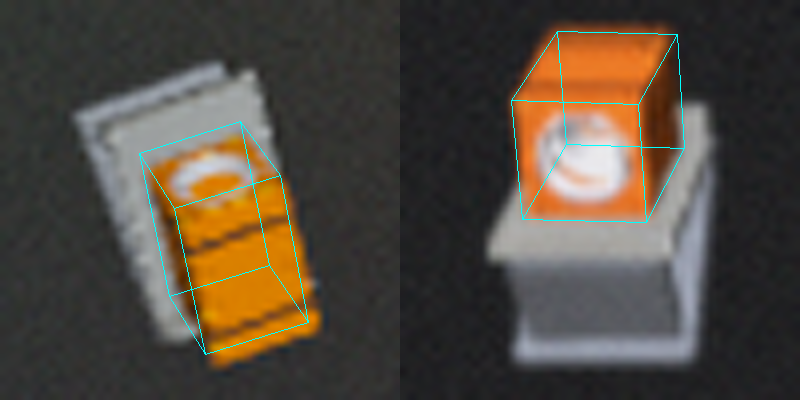

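The wireframe shows the sleeve model is right: high end towards +x, yaw about 17°, and it should shift about 4-5 mm towards -x and -y. The cap is in the tray at (0.431, 0.340). I'll travel and turn first.

```bash
cat >> look.py <<'E'
EZ=np.array([0,0,1.])
def sl(P,yaw,tilt,along=.02,back=0,elev=30):
    """TCP pose gripping a sleeve centred P, axis elevation elev in heading yaw; tool z at elevation tilt in (u,ez) plane"""
    a=np.radians(yaw);u=np.array([np.cos(a),np.sin(a),0]);t=np.radians(tilt);e=np.radians(elev)
    tz=np.cos(t)*u+np.sin(t)*EZ; tx=np.cos(t-np.pi/2)*u+np.sin(t-np.pi/2)*EZ
    M=np.c_[tx,np.cross(tz,tx),tz]
    G=np.array(P)+along*(np.cos(e)*u+np.sin(e)*EZ)
    return G+(.0187-back)*tz, R.from_matrix(M).as_euler("xyz",degrees=True)
E
python3 - <<'E'
from look import *
p,r=sl([.409,-.308,.055],17.5,-120,back=.1); print(p,r)
s=get_state()
plan([p[0],p[1],.25],[180,0,-162.5],17)
plan(p,r,4,start=([p[0],p[1],.25],[180,0,-162.5]))
E
```

```text
[ 0.4643 -0.2906  0.1354] [-180.   -30.  -162.5]
n 17 d mm [52.3  9.6 -0.2] w deg [ 0.01 -0.01  9.55]
n 4 d mm [-5.6 -0.  28.4] w deg [0.  7.5 0. ]
```

Emit:
apply_moves([
  {"x": 52.3,"y": 9.6,"z": 0,"wx": 0,"wy": 0,"wz": 9.55,"jaw": 1},
  {"x": 52.3,"y": 9.6,"z": 0,"wx": 0,"wy": 0,"wz": 9.55,"jaw": 1},
  {"x": 52.3,"y": 9.6,"z": 0,"wx": 0,"wy": 0,"wz": 9.55,"jaw": 1},
  {"x": 52.3,"y": 9.6,"z": 0,"wx": 0,"wy": 0,"wz": 9.55,"jaw": 1},
  {"x": 52.3,"y": 9.6,"z": 0,"wx": 0,"wy": 0,"wz": 9.55,"jaw": 1},
  {"x": 52.3,"y": 9.6,"z": 0,"wx": 0,"wy": 0,"wz": 9.55,"jaw": 1},
  {"x": 52.3,"y": 9.6,"z": 0,"wx": 0,"wy": 0,"wz": 9.55,"jaw": 1},
  {"x": 52.3,"y": 9.6,"z": 0,"wx": 0,"wy": 0,"wz": 9.55,"jaw": 1},
  {"x": 52.3,"y": 9.6,"z": 0,"wx": 0,"wy": 0,"wz": 9.55,"jaw": 1},
  {"x": 52.3,"y": 9.6,"z": 0,"wx": 0,"wy": 0,"wz": 9.55,"jaw": 1},
  {"x": 52.3,"y": 9.6,"z": 0,"wx": 0,"wy": 0,"wz": 9.55,"jaw": 1},
  {"x": 52.3,"y": 9.6,"z": 0,"wx": 0,"wy": 0,"wz": 9.55,"jaw": 1},
  {"x": 52.3,"y": 9.6,"z": 0,"wx": 0,"wy": 0,"wz": 9.55,"jaw": 1},
  {"x": 52.3,"y": 9.6,"z": 0,"wx": 0,"wy": 0,"wz": 9.55,"jaw": 1},
  {"x": 52.3,"y": 9.6,"z": 0,"wx": 0,"wy": 0,"wz": 9.55,"jaw": 1},
  {"x": 52.3,"y": 9.6,"z": 0,"wx": 0,"wy": 0,"wz": 9.55,"jaw": 1},
  {"x": 52.3,"y": 9.6,"z": 0,"wx": 0,"wy": 0,"wz": 9.55,"jaw": 1},
])

```text
t: 11.6
ee_pos: [0.4622, -0.291, 0.2462]
tcp_rot: [179.9, -0.1, -162.9]
contact_force: [0.4, -0.3, 0.2]
gripper_width: 0.0868
finger_force: 0.0
```

Emit:
apply_moves([
  {"x": -5.6,"y": 0,"z": 28.4,"wx": 0,"wy": 7.5,"wz": 0,"jaw": 1},
  {"x": -5.6,"y": 0,"z": 28.4,"wx": 0,"wy": 7.5,"wz": 0,"jaw": 1},
  {"x": -5.6,"y": 0,"z": 28.4,"wx": 0,"wy": 7.5,"wz": 0,"jaw": 1},
  {"x": -5.6,"y": 0,"z": 28.4,"wx": 0,"wy": 7.5,"wz": 0,"jaw": 1},
  {"x": 0,"y": 0,"z": 0,"wx": 0,"wy": 0,"wz": 0,"jaw": 1},
])

```text
t: 12.22
ee_pos: [0.4625, -0.2891, 0.1282]
tcp_rot: [179.6, -30.5, -162.3]
contact_force: [0.2, -0.7, 0.3]
gripper_width: 0.0873
finger_force: 0.0
```

```bash
python3 - <<'E'
from look import *
s=get_state(); print(s["ee_pos"],s["tcp_rot"],s["qpos"])
c=camera("wrist"); np.save("w3.npy",c,allow_pickle=True)
print([(d["uv"],d["p"],atz(c,d["uv"],.055)) for d in landmark_of(c,"sleeve_mid")][:2])
P=np.array([.409,-.308,.055]);a=np.radians(17.5)
u=np.array([np.cos(a),np.sin(a),0]);z=np.cos(np.pi/6)*u+.5*EZ;n=-.5*u+np.cos(np.pi/6)*EZ;y=np.cross(EZ,u)
im=cv2.cvtColor(c["pixels"],cv2.COLOR_RGB2BGR).copy()
C={(i,j,k):proj(c,P+i*.024*n+j*.024*y+k*.04*z) for i in(-1,1) for j in(-1,1) for k in(-1,1)}
for p in C:
    for q in C:
        if sum(abs(np.subtract(p,q)))==2: cv2.line(im,tuple(C[p].astype(int).tolist()),tuple(C[q].astype(int).tolist()),(255,255,0),1)
print({k:v.round().tolist() for k,v in C.items() if k[0]==1})
cv2.imwrite("pics/w3.png",im)
E
```

```text
[ 0.4625 -0.2891  0.1282] [ 179.6307  -30.5448 -162.3238] [ -8.0267  31.7388  -9.0311  12.6893 -77.6739 -70.2677]
[([317.7, 192.0], 0.79, array([ 0.4115, -0.3056,  0.055 ]))]
{(1, -1, -1): [289.0, 138.0], (1, -1, 1): [283.0, 205.0], (1, 1, -1): [343.0, 138.0], (1, 1, 1): [349.0, 205.0]}
```

View pics/w3.png

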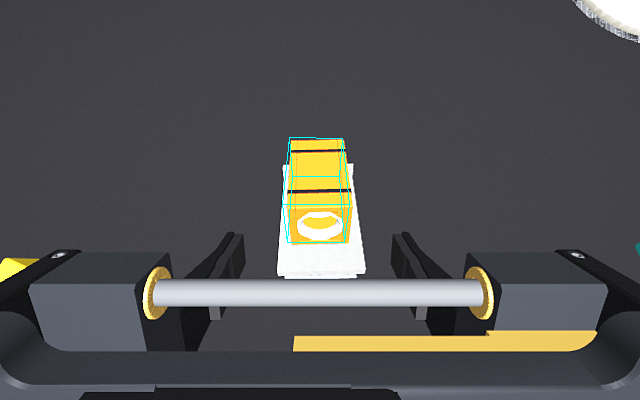

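The wireframe matches the sleeve at (318,190) within 2 px, so it is about 1.5 mm further to +y. Next is the approach.

```bash
python3 - <<'E'
from look import *
p,r=sl([.410,-.307,.055],17.3,-120); print(p,r); plan(p,r,4)
E
```

```text
[ 0.4176 -0.3046  0.0488] [-180.   -30.  -162.7]
n 4 d mm [ 0.   0.  24.3] w deg [-0.02 -0.    0.04]
```

Emit:
apply_moves([
  {"x": 0,"y": 0,"z": 24,"wx": 0,"wy": 0,"wz": 0,"jaw": 1},
  {"x": 0,"y": 0,"z": 24,"wx": 0,"wy": 0,"wz": 0,"jaw": 1},
  {"x": 0,"y": 0,"z": 24,"wx": 0,"wy": 0,"wz": 0,"jaw": 1},
  {"x": 0,"y": 0,"z": 20,"wx": 0,"wy": 0,"wz": 0,"jaw": 1},
  {"x": 0,"y": 0,"z": 0,"wx": 0,"wy": 0,"wz": 0,"jaw": 1},
])

```text
t: 12.95
ee_pos: [0.4195, -0.3044, 0.0548]
tcp_rot: [-180.0, -29.9, -162.7]
contact_force: [0.6, 0.1, 0.5]
gripper_width: 0.0873
finger_force: 0.0
```

Emit:
apply_moves([
  {"x": 0,"y": 0,"z": 3,"wx": 0,"wy": 0,"wz": 0,"jaw": 0.4},
  {"x": 0,"y": 0,"z": 0,"wx": 0,"wy": 0,"wz": 0,"jaw": 0.4},
  {"x": 0,"y": 0,"z": 0,"wx": 0,"wy": 0,"wz": 0,"jaw": 0.4},
  {"x": 0,"y": 0,"z": 0,"wx": 0,"wy": 0,"wz": 0,"jaw": 0.4},
  {"x": 0,"y": 0,"z": 0,"wx": 0,"wy": 0,"wz": 0,"jaw": 0.4},
  {"x": 0,"y": 0,"z": 0,"wx": 0,"wy": 0,"wz": 0,"jaw": 0.4},
  {"x": 0,"y": 0,"z": 0,"wx": 0,"wy": 0,"wz": 0,"jaw": 0.4},
], force=35)

```text
t: 13.82
ee_pos: [0.4189, -0.3039, 0.051]
tcp_rot: [180.0, -30.0, -162.6]
contact_force: [0.2, 5.2, 3.7]
gripper_width: 0.0481
finger_force: 34.9
```

```bash
python3 - <<'E'
from look import *
s=get_state(); p=s["ee_pos"]; print(p,s["tcp_rot"],s["gripper_width"],s["finger_force"])
tz=R.from_euler("xyz",s["tcp_rot"],degrees=True).as_matrix()[:,2]
G=p-.0187*tz; a=np.radians(17.3);u=np.array([np.cos(a),np.sin(a),0]);zs=np.cos(np.pi/6)*u+.5*EZ
print("G rel P along zs", (G-[.410,-.307,.055])@zs, "normal",(G-[.410,-.307,.055])@(-.5*u+.866*EZ))
plan(p+[0,0,.15],s["tcp_rot"],6)
# upright above pad: tool elevation -60, same yaw, turned to heading
p1=p+[0,0,.15]
for yaw in (17.3,):
    q,r=sl([.598,-.138,.13],yaw,-60,along=.02,elev=90); print(q,r); plan(q,r,10,start=(p1,s["tcp_rot"]))
E
```

```text
[ 0.4189 -0.3039  0.051 ] [ 179.9764  -29.9853 -162.5512] 0.04811211682468725 34.89528376143426
G rel P along zs 0.022333092321722408 normal 0.0012267772236411478
n 6 d mm [ 12.5   0.  -21.7] w deg [0. 0. 0.]
[ 0.6069 -0.1352  0.1338] [-180.    30.  -162.7]
n 10 d mm [-24.4  10.5   5.8] w deg [ 0.   -6.    0.01]
```

Emit:
apply_moves([
  {"x": 12.5,"y": 0,"z": -21.7,"wx": 0,"wy": 0,"wz": 0,"jaw": 0.4},
  {"x": 12.5,"y": 0,"z": -21.7,"wx": 0,"wy": 0,"wz": 0,"jaw": 0.4},
  {"x": 12.5,"y": 0,"z": -21.7,"wx": 0,"wy": 0,"wz": 0,"jaw": 0.4},
  {"x": 12.5,"y": 0,"z": -21.7,"wx": 0,"wy": 0,"wz": 0,"jaw": 0.4},
  {"x": 12.5,"y": 0,"z": -21.7,"wx": 0,"wy": 0,"wz": 0,"jaw": 0.4},
  {"x": 12.5,"y": 0,"z": -21.7,"wx": 0,"wy": 0,"wz": 0,"jaw": 0.4},
])

```text
t: 14.58
ee_pos: [0.4185, -0.3045, 0.2008]
tcp_rot: [180.0, -30.0, -162.6]
contact_force: [-0.2, -0.4, -3.1]
gripper_width: 0.048
finger_force: 34.9
```

Emit:
apply_moves([
  {"x": -24.4,"y": 10.5,"z": 5.8,"wx": 0,"wy": -6,"wz": 0,"jaw": 0.4},
  {"x": -24.4,"y": 10.5,"z": 5.8,"wx": 0,"wy": -6,"wz": 0,"jaw": 0.4},
  {"x": -24.4,"y": 10.5,"z": 5.8,"wx": 0,"wy": -6,"wz": 0,"jaw": 0.4},
  {"x": -24.4,"y": 10.5,"z": 5.8,"wx": 0,"wy": -6,"wz": 0,"jaw": 0.4},
  {"x": -24.4,"y": 10.5,"z": 5.8,"wx": 0,"wy": -6,"wz": 0,"jaw": 0.4},
  {"x": -24.4,"y": 10.5,"z": 5.8,"wx": 0,"wy": -6,"wz": 0,"jaw": 0.4},
  {"x": -24.4,"y": 10.5,"z": 5.8,"wx": 0,"wy": -6,"wz": 0,"jaw": 0.4},
  {"x": -24.4,"y": 10.5,"z": 5.8,"wx": 0,"wy": -6,"wz": 0,"jaw": 0.4},
  {"x": -24.4,"y": 10.5,"z": 5.8,"wx": 0,"wy": -6,"wz": 0,"jaw": 0.4},
  {"x": -24.4,"y": 10.5,"z": 5.8,"wx": 0,"wy": -6,"wz": 0,"jaw": 0.4},
  {"x": 0,"y": 0,"z": 0,"wx": 0,"wy": 0,"wz": 0,"jaw": 0.4},
])

```text
t: 15.95
ee_pos: [0.6054, -0.1353, 0.1322]
tcp_rot: [179.9, 29.8, -162.6]
contact_force: [0.2, 0.1, -3.1]
gripper_width: 0.0478
finger_force: 34.9
```

```bash
python3 - <<'E'
from look import *
s=get_state(); print(s["ee_pos"],s["tcp_rot"],s["qpos"],s["gripper_width"])
c=camera("scene")
print([(d["uv"],d["p"],atz(c,d["uv"],.13)) for d in landmark_of(c,"sleeve_mid")][:2])
t=camera("top"); print([(d["uv"],d["p"]) for d in landmark_of(t,"sleeve_mid")][:2])
im=cv2.cvtColor(c["pixels"],cv2.COLOR_RGB2BGR); u,v=proj(c,[.598,-.138,.1]).astype(int)
w=cv2.cvtColor(camera("wrist")["pixels"],cv2.COLOR_RGB2BGR)
cv2.imwrite("pics/up.png",np.hstack([cv2.resize(im[v-50:v+50,u-50:u+50],(390,390),interpolation=cv2.INTER_CUBIC),cv2.resize(w,(400,390))]))
E
```

```text
[ 0.6054 -0.1353  0.1322] [ 179.8906   29.7892 -162.6285] [ -4.2598  17.5421 -18.7771 -23.4572 -27.6801 -49.982 ] 0.047775702677226674
[([267.0, 189.4], 0.77, array([ 0.5986, -0.1347,  0.13  ])), ([264.1, 273.3], 0.72, array([ 0.8218, -0.0486,  0.13  ]))]
[([360.6, 202.4], 0.52)]
```

View pics/up.png

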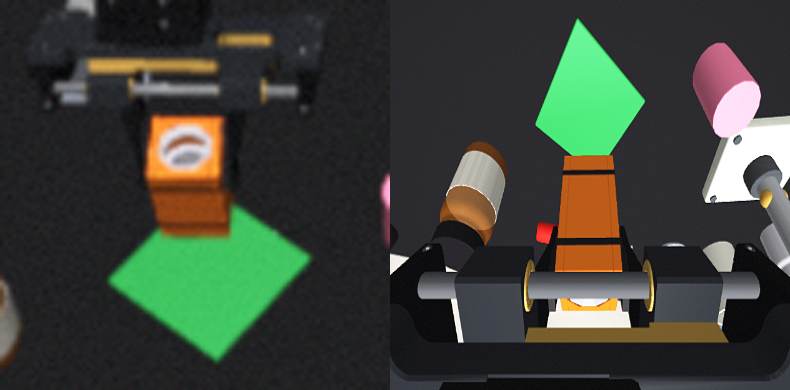

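The sleeve is held upright above the pad, with the bore up and clear of the jar (left) and the stand (right). Lowering it now.

Emit:
apply_moves([
  {"x": 9.5,"y": 0,"z": 16.5,"wx": 0,"wy": 0,"wz": 0,"jaw": 0.4},
  {"x": 9.5,"y": 0,"z": 16.5,"wx": 0,"wy": 0,"wz": 0,"jaw": 0.4},
  {"x": 9.5,"y": 0,"z": 16.5,"wx": 0,"wy": 0,"wz": 0,"jaw": 0.4},
  {"x": 7.5,"y": 0,"z": 13,"wx": 0,"wy": 0,"wz": 0,"jaw": 0.4},
  {"x": 1.5,"y": 0,"z": 2.6,"wx": 0,"wy": 0,"wz": 0,"jaw": 0.4},
  {"x": 0.5,"y": 0,"z": 0.87,"wx": 0,"wy": 0,"wz": 0,"jaw": 0.4},
  {"x": 0,"y": 0,"z": 0,"wx": 0,"wy": 0,"wz": 0,"jaw": 0.4},
])

```text
t: 17.08
ee_pos: [0.6072, -0.1354, 0.0583]
tcp_rot: [-180.0, 30.1, -162.5]
contact_force: [-0.4, 0.0, -3.2]
gripper_width: 0.0478
finger_force: 34.9
```

Emit:
apply_moves([
  {"x": 1.5,"y": 0,"z": 2.6,"wx": 0,"wy": 0,"wz": 0,"jaw": 0.4},
  {"x": 1,"y": 0,"z": 1.7,"wx": 0,"wy": 0,"wz": 0,"jaw": 0.4},
  {"x": 0.5,"y": 0,"z": 0.87,"wx": 0,"wy": 0,"wz": 0,"jaw": 0.4},
  {"x": 0,"y": 0,"z": 0,"wx": 0,"wy": 0,"wz": 0,"jaw": 0.4},
])

```text
t: 17.58
ee_pos: [0.6067, -0.1353, 0.0514]
tcp_rot: [180.0, 30.0, -162.6]
contact_force: [0.5, -0.6, -2.7]
gripper_width: 0.0478
finger_force: 34.9
```

Emit:
apply_moves([
  {"x": 0.5,"y": 0,"z": 0.87,"wx": 0,"wy": 0,"wz": 0,"jaw": 0.4},
  {"x": 0.5,"y": 0,"z": 0.87,"wx": 0,"wy": 0,"wz": 0,"jaw": 0.4},
  {"x": 0,"y": 0,"z": 0,"wx": 0,"wy": 0,"wz": 0,"jaw": 0.4},
])

```text
t: 17.95
ee_pos: [0.6067, -0.1353, 0.0494]
tcp_rot: [180.0, 30.0, -162.6]
contact_force: [1.3, 0.1, -2.5]
gripper_width: 0.0481
finger_force: 34.9
```

Emit:
apply_moves([
  {"x": 0.5,"y": 0,"z": 0.87,"wx": 0,"wy": 0,"wz": 0,"jaw": 0.4},
  {"x": 0,"y": 0,"z": 0,"wx": 0,"wy": 0,"wz": 0,"jaw": 0.4},
])

```text
t: 18.2
ee_pos: [0.6069, -0.1353, 0.0487]
tcp_rot: [-180.0, 30.0, -162.6]
contact_force: [0.2, 0.1, -2.5]
gripper_width: 0.0477
finger_force: 34.9
```

Emit:
apply_moves([
  {"x": 0.5,"y": 0,"z": 0.87,"wx": 0,"wy": 0,"wz": 0,"jaw": 0.4},
  {"x": 0.5,"y": 0,"z": 0.87,"wx": 0,"wy": 0,"wz": 0,"jaw": 0.4},
  {"x": 0,"y": 0,"z": 0,"wx": 0,"wy": 0,"wz": 0,"jaw": 0.4},
])

```text
t: 18.58
ee_pos: [0.6069, -0.1352, 0.0487]
tcp_rot: [-180.0, 30.1, -162.5]
contact_force: [-7.1, 0.7, 9.7]
gripper_width: 0.0479
finger_force: 34.9
```

Emit:
apply_moves([
  {"x": -0.5,"y": 0,"z": -0.87,"wx": 0,"wy": 0,"wz": 0,"jaw": 0.4},
  {"x": 0,"y": 0,"z": 0,"wx": 0,"wy": 0,"wz": 0,"jaw": 1},
  {"x": 0,"y": 0,"z": 0,"wx": 0,"wy": 0,"wz": 0,"jaw": 1},
  {"x": 0,"y": 0,"z": 0,"wx": 0,"wy": 0,"wz": 0,"jaw": 1},
  {"x": 0,"y": 0,"z": 0,"wx": 0,"wy": 0,"wz": 0,"jaw": 1},
  {"x": 0,"y": 0,"z": 0,"wx": 0,"wy": 0,"wz": 0,"jaw": 1},
  {"x": 0,"y": 0,"z": -20,"wx": 0,"wy": 0,"wz": 0,"jaw": 1},
  {"x": 0,"y": 0,"z": -40,"wx": 0,"wy": 0,"wz": 0,"jaw": 1},
  {"x": 0,"y": 0,"z": -40,"wx": 0,"wy": 0,"wz": 0,"jaw": 1},
  {"x": 0,"y": 0,"z": -20,"wx": 0,"wy": 0,"wz": 0,"jaw": 1},
  {"x": 0,"y": 0,"z": 0,"wx": 0,"wy": 0,"wz": 0,"jaw": 1},
])

```text
t: 19.95
ee_pos: [0.5498, -0.1534, 0.1528]
tcp_rot: [-179.9, 30.1, -162.5]
contact_force: [1.0, 0.1, -0.5]
gripper_width: 0.0873
finger_force: 0.0
```

```bash
python3 - <<'E'
from look import *
s=get_state(); print(s["ee_pos"],s["tcp_rot"])
rs=[]
for nm in("scene","top","wrist"):
    c=camera(nm); d=landmark_of(c,"sleeve_mid"); print(nm,[(x["uv"],round(x["p"],2),atz(c,x["uv"],.044)) for x in d][:2])
    # post while bare
    d=landmark_of(c,"post_top"); print("  post",[(x["uv"],round(x["p"],2),atz(c,x["uv"],.13)) for x in d][:3])
    d=landmark_of(c,"stand"); print("  stand",[(x["uv"],round(x["p"],2),atz(c,x["uv"],0)) for x in d][:3])
# grasp vertical over sleeve, hover
q=np.array([.5985,-.1378,.17])
plan(q,[180,0,-162.6],5)
E
```

```text
[ 0.5498 -0.1534  0.1528] [-179.9284   30.1498 -162.5475]
scene [([268.2, 204.8], 0.91, array([ 0.5981, -0.142 ,  0.044 ]))]
  post [([359.9, 208.4], 0.76, array([0.575 , 0.1187, 0.13  ])), ([371.2, 148.2], 0.7, array([0.3727, 0.0939, 0.13  ])), ([444.5, 206.1], 0.59, array([0.4969, 0.3272, 0.13  ]))]
  stand [([366.0, 171.5], 0.92, array([0.3639, 0.0878, 0.    ])), ([360.2, 232.4], 0.68, array([0.5759, 0.1301, 0.    ]))]
top [([357.0, 204.2], 0.6, array([ 0.5975, -0.1408,  0.044 ])), ([182.7, 214.5], 0.29, array([0.5694, 0.4983, 0.044 ]))]
  post [([294.3, 268.6], 0.74, array([0.3752, 0.0838, 0.13  ])), ([282.0, 208.2], 0.67, array([0.5803, 0.1241, 0.13  ]))]
  stand [([293.1, 267.8], 0.85, array([0.3671, 0.0982, 0.    ])), ([285.3, 217.1], 0.63, array([0.5566, 0.126 , 0.    ])), ([389.8, 173.6], 0.23, array([ 0.7158, -0.2719,  0.    ]))]
wrist [([317.9, 184.8], 0.97, array([ 0.6004, -0.1375,  0.044 ])), ([536.1, 188.7], 0.34, array([0.542 , 0.0669, 0.044 ]))]
  post []
  stand [([535.7, 188.8], 0.79, array([ 0.5722,  0.1238, -0.    ]))]
n 5 d mm [-11.    0.   -0.4] w deg [0.   6.   0.01]
```

Emit:
apply_moves([
  {"x": -11,"y": 0,"z": -0.4,"wx": 0,"wy": 6,"wz": 0,"jaw": 1},
  {"x": -11,"y": 0,"z": -0.4,"wx": 0,"wy": 6,"wz": 0,"jaw": 1},
  {"x": -11,"y": 0,"z": -0.4,"wx": 0,"wy": 6,"wz": 0,"jaw": 1},
  {"x": -11,"y": 0,"z": -0.4,"wx": 0,"wy": 6,"wz": 0,"jaw": 1},
  {"x": -11,"y": 0,"z": -0.4,"wx": 0,"wy": 6,"wz": 0,"jaw": 1},
  {"x": 0,"y": 0,"z": 0,"wx": 0,"wy": 0,"wz": 0,"jaw": 1},
])

```text
t: 21.3
ee_pos: [0.6001, -0.1371, 0.1692]
tcp_rot: [-180.0, -0.0, -162.5]
contact_force: [-1.2, 0.6, 0.3]
gripper_width: 0.0873
finger_force: 0.0
```

```bash
python3 - <<'E'
from look import *
s=get_state(); print(s["ee_pos"],s["tcp_rot"],s["qpos"])
plan([.5988,-.1377,.046],[180,0,-162.6],4,q=2)
E
```

```text
[ 0.6001 -0.1371  0.1692] [-179.9953   -0.0232 -162.4728] [  2.1864  23.4639  -5.3358   0.0121 -61.2214 -74.665 ]
n 4 d mm [ 0.36 -0.05 30.79] w deg [-0.   -0.01  0.03]
```

Emit:
apply_moves([
  {"x": 1,"y": 0,"z": 30.8,"wx": 0,"wy": 0,"wz": 0,"jaw": 1},
  {"x": 0,"y": 0,"z": 30.8,"wx": 0,"wy": 0,"wz": 0,"jaw": 1},
  {"x": 0,"y": 0,"z": 30.8,"wx": 0,"wy": 0,"wz": 0,"jaw": 1},
  {"x": 0,"y": 0,"z": 30.8,"wx": 0,"wy": 0,"wz": 0,"jaw": 1},
  {"x": 0,"y": 0,"z": 0,"wx": 0,"wy": 0,"wz": 0,"jaw": 0.4},
  {"x": 0,"y": 0,"z": 0,"wx": 0,"wy": 0,"wz": 0,"jaw": 0.4},
  {"x": 0,"y": 0,"z": 0,"wx": 0,"wy": 0,"wz": 0,"jaw": 0.4},
  {"x": 0,"y": 0,"z": 0,"wx": 0,"wy": 0,"wz": 0,"jaw": 0.4},
  {"x": 0,"y": 0,"z": 0,"wx": 0,"wy": 0,"wz": 0,"jaw": 0.4},
  {"x": 0,"y": 0,"z": 0,"wx": 0,"wy": 0,"wz": 0,"jaw": 0.4},
  {"x": 0,"y": 0,"z": 0,"wx": 0,"wy": 0,"wz": 0,"jaw": 0.4},
], force=50)

```text
t: 22.68
ee_pos: [0.5977, -0.1382, 0.0477]
tcp_rot: [-180.0, 0.0, -162.5]
contact_force: [-0.8, 1.1, 6.5]
gripper_width: 0.0475
finger_force: 50.0
```

```bash
python3 - <<'E'
from look import *
s=get_state(); p,r=s["ee_pos"],s["tcp_rot"]
plan(p+[0,0,.17],r,5); plan([.5707,.1236,.2177],[180,0,-162.5],8,start=(p+[0,0,.17],r))
E
```

```text
n 5 d mm [ -0.  -0. -34.] w deg [0. 0. 0.]
n 8 d mm [-6.6 32.2  0. ] w deg [-0.    0.01 -0.01]
```

Emit:
apply_moves([
  {"x": 0,"y": 0,"z": -34,"wx": 0,"wy": 0,"wz": 0,"jaw": 0.4},
  {"x": 0,"y": 0,"z": -34,"wx": 0,"wy": 0,"wz": 0,"jaw": 0.4},
  {"x": 0,"y": 0,"z": -34,"wx": 0,"wy": 0,"wz": 0,"jaw": 0.4},
  {"x": 0,"y": 0,"z": -34,"wx": 0,"wy": 0,"wz": 0,"jaw": 0.4},
  {"x": 0,"y": 0,"z": -34,"wx": 0,"wy": 0,"wz": 0,"jaw": 0.4},
  {"x": 0,"y": 0,"z": 0,"wx": 0,"wy": 0,"wz": 0,"jaw": 0.4},
])

```text
t: 23.42
ee_pos: [0.5985, -0.1382, 0.2186]
tcp_rot: [-179.9, 0.3, -162.6]
contact_force: [0.5, -0.5, -4.8]
gripper_width: 0.0476
finger_force: 50.0
```

```bash
python3 - <<'E'
from look import *
s=get_state(); print(s["ee_pos"],s["tcp_rot"],s["gripper_width"],s["contact_force"])
c=camera("wrist"); save(c,"w5.png")
for k,z in dict(post_top=.13,stand=0,sleeve_mid=s["ee_pos"][2]-.004).items(): print(k,[(x["uv"],round(x["p"],2),atz(c,x["uv"],z)) for x in landmark_of(c,k)][:3])
plan([.5707,.1236,.2177],[180,0,-162.5],8)
E
```

```text
[ 0.5985 -0.1382  0.2186] [-179.9338    0.2572 -162.5715] 0.047557978880070025 [ 0.5319 -0.5438 -4.7881]
post_top [([598.7, 258.3], 0.92, array([0.5734, 0.1257, 0.13  ]))]
stand [([510.7, 207.5], 0.89, array([0.5719, 0.1214, 0.    ])), ([573.7, 35.9], 0.68, array([0.3673, 0.0893, 0.    ]))]
sleeve_mid [([317.2, 247.0], 0.63, array([ 0.5988, -0.1392,  0.2146]))]
n 8 d mm [-6.8 32.1 -0.4] w deg [ 0.02 -0.03 -0.01]
```

View pics/w5.png

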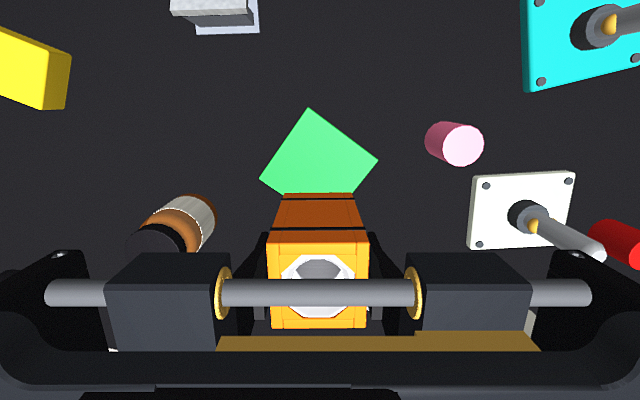

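The sleeve is square in the grip, with its bore at (317,290). The post top is at (598,258), matching (0.573, 0.125). Moving over the post.

Emit:
apply_moves([
  {"x": -6.8,"y": 32.1,"z": 0,"wx": 0,"wy": 0,"wz": 0,"jaw": 0.4},
  {"x": -6.8,"y": 32.1,"z": 0,"wx": 0,"wy": 0,"wz": 0,"jaw": 0.4},
  {"x": -6.8,"y": 32.1,"z": 0,"wx": 0,"wy": 0,"wz": 0,"jaw": 0.4},
  {"x": -6.8,"y": 32.1,"z": 0,"wx": 0,"wy": 0,"wz": 0,"jaw": 0.4},
  {"x": -6.8,"y": 32.1,"z": 0,"wx": 0,"wy": 0,"wz": 0,"jaw": 0.4},
  {"x": -6.8,"y": 32.1,"z": 0,"wx": 0,"wy": 0,"wz": 0,"jaw": 0.4},
  {"x": -6.8,"y": 32.1,"z": 0,"wx": 0,"wy": 0,"wz": 0,"jaw": 0.4},
  {"x": -6.8,"y": 32.1,"z": 0,"wx": 0,"wy": 0,"wz": 0,"jaw": 0.4},
  {"x": 0,"y": 0,"z": 0,"wx": 0,"wy": 0,"wz": 0,"jaw": 0.4},
])

```text
t: 24.75
ee_pos: [0.5714, 0.1248, 0.2148]
tcp_rot: [180.0, -0.2, -162.4]
contact_force: [0.3, 0.3, -3.3]
gripper_width: 0.0475
finger_force: 50.0
```

```bash
python3 - <<'E'
from look import *
s=get_state(); print(s["ee_pos"],s["tcp_rot"],s["contact_force"])
c=camera("wrist")
H,S,V=cv2.split(cv2.cvtColor(c["pixels"],cv2.COLOR_RGB2HSV))
print("bore",atz(c,[317,290],s["ee_pos"][2]-.004+.04)-s["ee_pos"])
R0=R.from_euler("xyz",s["tcp_rot"],degrees=True)
print("in tool",R0.inv().apply(atz(c,[317,290],s["ee_pos"][2]+.036)-s["ee_pos"]))
for k,z in dict(post_top=.13,stand=0,sleeve_mid=s["ee_pos"][2]-.004).items(): print(k,[(x["uv"],round(x["p"],2),atz(c,x["uv"],z)) for x in landmark_of(c,k)][:3])
out=[]
for nm in("scene","top"):
    c=camera(nm); d=landmark_of(c,"sleeve_mid"); print(nm,[(x["uv"],round(x["p"],2),atz(c,x["uv"],.214)) for x in d][:2])
    u,v=proj(c,[.572,.124,.13]).astype(int)
    out.append(cv2.resize(cv2.cvtColor(c["pixels"],cv2.COLOR_RGB2BGR)[v-40:v+40,u-40:u+40],(390,390),interpolation=cv2.INTER_CUBIC))
cv2.imwrite("pics/post.png",np.hstack(out))
E
```

```text
[0.5714 0.1248 0.2148] [ 179.9944   -0.1959 -162.4057] [ 0.3127  0.3271 -3.2801]
bore [ 0.003  -0.0002  0.036 ]
in tool [-0.0026 -0.0011 -0.036 ]
post_top [([317.4, 205.8], 0.93, array([0.5734, 0.1244, 0.13  ]))]
stand [([316.2, 172.8], 0.76, array([0.5748, 0.1232, 0.    ]))]
sleeve_mid [([317.3, 247.0], 0.58, array([0.5717, 0.1239, 0.2108])), ([410.3, 263.5], 0.41, array([0.5651, 0.182 , 0.2108]))]
scene [([365.7, 193.7], 0.69, array([0.5796, 0.1281, 0.214 ]))]
top [([401.7, 248.7], 0.53, array([ 0.44 , -0.262,  0.214]))]
```

View pics/post.png

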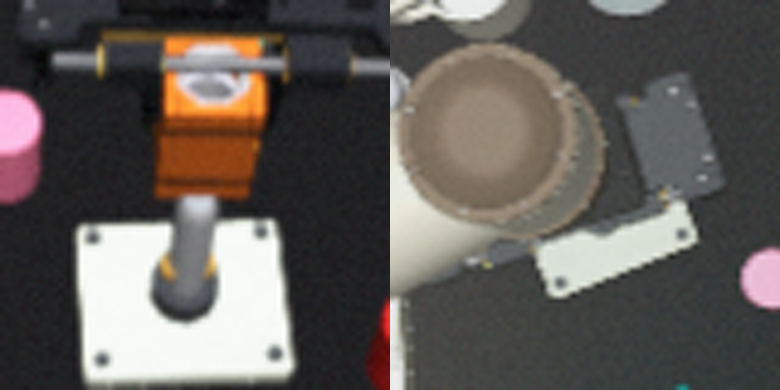

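Scene view: the sleeve hangs directly over the bare post, with the balls visible at (190,265) of the crop. Descending now and watching the forces.

Emit:
apply_moves([
  {"x": 0,"y": 0,"z": 15,"wx": 0,"wy": 0,"wz": 0,"jaw": 0.4},
  {"x": 0,"y": 0,"z": 15,"wx": 0,"wy": 0,"wz": 0,"jaw": 0.4},
  {"x": 0,"y": 0,"z": 8,"wx": 0,"wy": 0,"wz": 0,"jaw": 0.4},
  {"x": 0,"y": 0,"z": 5,"wx": 0,"wy": 0,"wz": 0,"jaw": 0.4},
  {"x": 0,"y": 0,"z": 5,"wx": 0,"wy": 0,"wz": 0,"jaw": 0.4},
  {"x": 0,"y": 0,"z": 3,"wx": 0,"wy": 0,"wz": 0,"jaw": 0.4},
  {"x": 0,"y": 0,"z": 0,"wx": 0,"wy": 0,"wz": 0,"jaw": 0.4},
])

```text
t: 26.02
ee_pos: [0.5723, 0.1232, 0.1659]
tcp_rot: [180.0, 0.0, -162.6]
contact_force: [-1.1, -0.1, -2.4]
gripper_width: 0.0476
finger_force: 50.0
```

Emit:
apply_moves([
  {"x": 0,"y": 0,"z": 5,"wx": 0,"wy": 0,"wz": 0,"jaw": 0.4},
  {"x": 0,"y": 0,"z": 5,"wx": 0,"wy": 0,"wz": 0,"jaw": 0.4},
  {"x": 0,"y": 0,"z": 4,"wx": 0,"wy": 0,"wz": 0,"jaw": 0.4},
  {"x": 0,"y": 0,"z": 0,"wx": 0,"wy": 0,"wz": 0,"jaw": 0.4},
])

```text
t: 26.52
ee_pos: [0.5722, 0.1235, 0.1513]
tcp_rot: [180.0, -0.0, -162.6]
contact_force: [-0.7, 3.0, -4.8]
gripper_width: 0.0473
finger_force: 50.0
```

Emit:
apply_moves([
  {"x": 0,"y": 0.5,"z": 8,"wx": 0,"wy": 0,"wz": 0,"jaw": 0.4},
  {"x": 0,"y": 0,"z": 8,"wx": 0,"wy": 0,"wz": 0,"jaw": 0.4},
  {"x": 0,"y": 0,"z": 8,"wx": 0,"wy": 0,"wz": 0,"jaw": 0.4},
  {"x": 0,"y": 0,"z": 0,"wx": 0,"wy": 0,"wz": 0,"jaw": 0.4},
])

```text
t: 27.02
ee_pos: [0.5717, 0.1234, 0.1266]
tcp_rot: [180.0, -0.1, -162.6]
contact_force: [-0.1, 2.8, -4.2]
gripper_width: 0.0474
finger_force: 50.0
```

Emit:
apply_moves([
  {"x": 0,"y": 0.5,"z": 8,"wx": 0,"wy": 0,"wz": 0,"jaw": 0.4},
  {"x": 0,"y": 0,"z": 8,"wx": 0,"wy": 0,"wz": 0,"jaw": 0.4},
  {"x": 0,"y": 0,"z": 4,"wx": 0,"wy": 0,"wz": 0,"jaw": 0.4},
  {"x": 0,"y": 0,"z": 2,"wx": 0,"wy": 0,"wz": 0,"jaw": 0.4},
  {"x": 0,"y": 0,"z": 1,"wx": 0,"wy": 0,"wz": 0,"jaw": 0.4},
  {"x": 0,"y": 0,"z": 0,"wx": 0,"wy": 0,"wz": 0,"jaw": 0.4},
])

```text
t: 27.78
ee_pos: [0.5722, 0.1241, 0.1058]
tcp_rot: [-180.0, 0.1, -162.5]
contact_force: [-2.9, 0.1, 3.0]
gripper_width: 0.0478
finger_force: 50.0
```

Emit:
apply_moves([
  {"x": 0,"y": 0,"z": 2,"wx": 0,"wy": 0,"wz": 0,"jaw": 0.4},
  {"x": 0,"y": 0,"z": 2,"wx": 0,"wy": 0,"wz": 0,"jaw": 0.4},
  {"x": 0,"y": 0,"z": 2,"wx": 0,"wy": 0,"wz": 0,"jaw": 0.4},
  {"x": 0,"y": 0,"z": 0,"wx": 0,"wy": 0,"wz": 0,"jaw": 0.4},
])

```text
t: 28.28
ee_pos: [0.573, 0.1248, 0.103]
tcp_rot: [-180.0, 0.2, -162.5]
contact_force: [-8.4, 2.0, 16.3]
gripper_width: 0.0478
finger_force: 50.0
```

Emit:
apply_moves([
  {"x": 0.8,"y": 0,"z": 1.5,"wx": 0,"wy": 0,"wz": 0,"jaw": 0.4},
  {"x": 0,"y": 0,"z": 1.5,"wx": 0,"wy": 0,"wz": 0,"jaw": 0.4},
  {"x": 0,"y": 0,"z": 0,"wx": 0,"wy": 0,"wz": 0,"jaw": 0.4},
])

```text
t: 28.65
ee_pos: [0.5728, 0.1248, 0.0977]
tcp_rot: [180.0, 0.3, -162.5]
contact_force: [-0.4, 1.1, 5.9]
gripper_width: 0.0476
finger_force: 50.0
```

Emit:
apply_moves([
  {"x": 0,"y": 0,"z": 3,"wx": 0,"wy": 0,"wz": 0,"jaw": 0.4},
  {"x": 0,"y": 0,"z": 3,"wx": 0,"wy": 0,"wz": 0,"jaw": 0.4},
  {"x": 0,"y": 0,"z": 3,"wx": 0,"wy": 0,"wz": 0,"jaw": 0.4},
  {"x": 0,"y": 0,"z": 2,"wx": 0,"wy": 0,"wz": 0,"jaw": 0.4},
  {"x": 0,"y": 0,"z": 0,"wx": 0,"wy": 0,"wz": 0,"jaw": 0.4},
])

```text
t: 29.28
ee_pos: [0.5708, 0.1236, 0.0839]
tcp_rot: [180.0, -0.1, -162.6]
contact_force: [-0.2, 2.5, -4.5]
gripper_width: 0.0477
finger_force: 50.0
```

Emit:
apply_moves([
  {"x": 0,"y": 0,"z": 1,"wx": 0,"wy": 0,"wz": 0,"jaw": 0.4},
  {"x": 0,"y": 0,"z": 1,"wx": 0,"wy": 0,"wz": 0,"jaw": 0.4},
  {"x": 0,"y": 0,"z": 0,"wx": 0,"wy": 0,"wz": 0,"jaw": 0.4},
])

```text
t: 29.65
ee_pos: [0.5709, 0.1237, 0.0838]
tcp_rot: [-180.0, -0.0, -162.6]
contact_force: [-4.9, 1.8, 5.3]
gripper_width: 0.0475
finger_force: 50.0
```

Emit:
apply_moves([
  {"x": 0,"y": 0,"z": 1,"wx": 0,"wy": 0,"wz": 0,"jaw": 0.4},
  {"x": 0,"y": 0,"z": 0,"wx": 0,"wy": 0,"wz": 0,"jaw": 0.4},
])

```text
t: 29.9
ee_pos: [0.5709, 0.1236, 0.0837]
tcp_rot: [-180.0, -0.0, -162.5]
contact_force: [-5.5, 1.5, 9.2]
gripper_width: 0.0476
finger_force: 50.0
```

Firmly on the shoulder: the height holds while the force rises. Releasing and retreating.

Emit:
apply_moves([
  {"x": 0,"y": 0,"z": 0,"wx": 0,"wy": 0,"wz": 0,"jaw": 1},
  {"x": 0,"y": 0,"z": 0,"wx": 0,"wy": 0,"wz": 0,"jaw": 1},
  {"x": 0,"y": 0,"z": 0,"wx": 0,"wy": 0,"wz": 0,"jaw": 1},
  {"x": 0,"y": 0,"z": 0,"wx": 0,"wy": 0,"wz": 0,"jaw": 1},
  {"x": 0,"y": 0,"z": 0,"wx": 0,"wy": 0,"wz": 0,"jaw": 1},
  {"x": 0,"y": 0,"z": -20,"wx": 0,"wy": 0,"wz": 0,"jaw": 1},
  {"x": 0,"y": 0,"z": -40,"wx": 0,"wy": 0,"wz": 0,"jaw": 1},
  {"x": 0,"y": 0,"z": -40,"wx": 0,"wy": 0,"wz": 0,"jaw": 1},
  {"x": 0,"y": 0,"z": -40,"wx": 0,"wy": 0,"wz": 0,"jaw": 1},
  {"x": 50,"y": 0,"z": 0,"wx": 0,"wy": 0,"wz": 0,"jaw": 1},
  {"x": 50,"y": 0,"z": 0,"wx": 0,"wy": 0,"wz": 0,"jaw": 1},
  {"x": 0,"y": 0,"z": 0,"wx": 0,"wy": 0,"wz": 0,"jaw": 1},
  {"x": 0,"y": 0,"z": 0,"wx": 0,"wy": 0,"wz": 0,"jaw": 1},
])

```text
t: 31.52
ee_pos: [0.4764, 0.094, 0.2226]
tcp_rot: [180.0, 0.1, -162.5]
contact_force: [0.1, -0.0, 0.0]
gripper_width: 0.0873
finger_force: 0.0
```

```bash
python3 - <<'E'
from look import *
c=camera("scene"); print([(x["uv"],round(x["p"],2),atz(c,x["uv"],.08)) for x in landmark_of(c,"sleeve_mid")][:2]); blue(c,.034)
im=cv2.cvtColor(c["pixels"],cv2.COLOR_RGB2BGR).copy()
# expected top-face edge circle of post & sleeve when home (yaw 17.5)
P=np.array([.572,.124,.08]);a=np.radians(17.5);u=np.array([np.cos(a),np.sin(a),0]);y=np.cross(EZ,u)
uu,vv=proj(c,P).astype(int);k=390/80
C={(i,j,s):(proj(c,P+i*.024*u+j*.024*y+s*.04*EZ)-[uu-40,vv-40])*k for i in(-1,1) for j in(-1,1) for s in(-1,1)}
z=cv2.resize(im[vv-40:vv+40,uu-40:uu+40],(390,390),interpolation=cv2.INTER_CUBIC);z0=z.copy()
for p in C:
    for q in C:
        if sum(abs(np.subtract(p,q)))==2: cv2.line(z,tuple(C[p].astype(int).tolist()),tuple(C[q].astype(int).tolist()),(255,255,0),1)
cv2.imwrite("pics/fin.png",np.hstack([z0,z]))
E
```

```text
[([360.2, 218.2], 0.7, array([0.5753, 0.1236, 0.08  ])), ([409.9, 275.4], 0.6, array([0.6929, 0.2876, 0.08  ]))]
blue [   0    0   92   87 4374] [35.9282 32.925 ] [ 0.1671 -1.295   0.034 ]
blue [436 196  18  21 265] [444.6226 205.6151] [0.4312 0.34   0.034 ]
blue [  0 260  55  32 571] [ 29.4729 275.8231] [ 0.9964 -0.657   0.034 ]
blue [385 348  48  52 367] [400.9046 383.7875] [0.9382 0.3297 0.034 ]
```

View pics/fin.png

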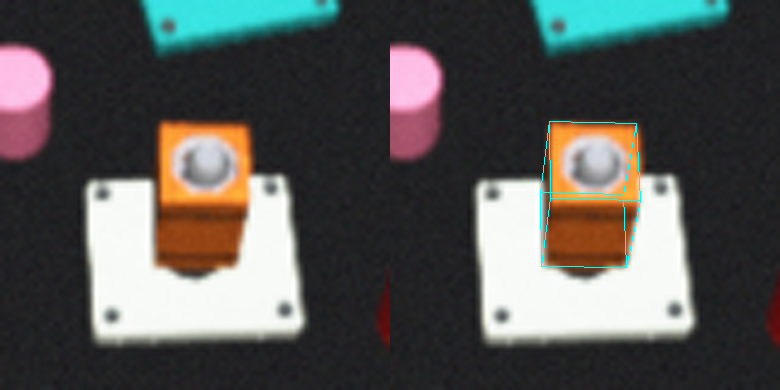

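The sleeve sits upright on the shoulder at the expected height: the wireframe at home height matches, the post tip shows in the bore, and the cap is in the tray. Handing in.

```bash
python3 -c "
from plant import ctrl; print(ctrl.finish_job())"
```

```text
the job is handed in; nothing more can be done
None
```

The job is handed in at about 32 s of the 72 s, and no verdict came back: the blue cap is let go in the white tray, and the sleeve was stood on the green pad, let go, taken again from above and pressed onto the post's shoulder. The final picture shows the sleeve upright at home height, but whether the balls clicked into the groove I inferred from the forces and height, and the bystanders I did not re-measure.

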